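Shift-change reading on a cash register: mode dial to X, then the total key

TASK

It is shift change at the checkout: take the X reading on the cash register. Set the mode dial on its rear deck to X, which is the fourth click clockwise from OFF (OFF is the long mark), and only when the dial has clicked home there press down the big square total key at the keyboard's near right corner and let it come back up. Press no other key, leave the dial on X and leave the things standing around the register where they are.

Things in the scene. Friction and masses are not known exactly. Their poses are not given: they have to be found in the camera images.
- register: Grey cash register, 330 mm wide (y), 300 deep (x), fixed. Origin: centre of its underside; x points away from the operator, y to his left. Near part: key panel sloping up at 10 deg (42 to 63 mm high, ends at x -30). Behind it a level deck 74 mm high: dial on the right, printer box on the left (x -12 to 96, y 22 to 148, top 110 mm), display bar at the back (x from 116, top 116 mm).
- dial (a joint): Mode dial angle, rad, growing clockwise from above. 7 clicks 0.5236 rad (30 deg) apart: 0 off, 1 training, 2 register, 3 refund, 4 X (2.094 rad), 5 Z, 6 programming; end stops. Pointer heading = register yaw + 90 deg - angle: OFF looks along register +y (long white mark), 3 along +x. Let go, a spring draws it into the nearest click; 0.08 N m takes it over one. Starts at 0, 1 or 2.
- dial_grip (a point): On the dial's upright axis, mid-height of its grip bar: x 20, y -95, z 96 mm in the register's frame. Black bar knob: round skirt 42 mm across, its top 83 mm above the counter; on it a grip bar 38 long, 12 wide, 26 mm high (top 109 mm), through the axis. The pointed end with a white line on top is the pointer; the point's x axis runs along it.
- total_key (a joint): Travel of the total key, m: 0 up, 0.0045 fully down. Its spring yields at 1.5 N, bottoms at 3 N and brings it back up. It counts as pressed beyond 0.003.
- total_key_top (a point): Centre of the top face of the total key: light grey, square, 38 x 38 mm, the only square one, near right corner of the keyboard (x -122, y -132 mm in the register's frame, top 55 mm above the counter). The face leans with the panel, 10 deg, and it moves square to the panel. Gap to the number keys on its left 34 mm, to the keys beyond it 25 mm.
- keypad: All other keys (light grey, as proud of the panel as the total key, each sprung): 15 number keys, 16 x 22 mm, left of the total key, 6 department keys, 27 x 48 mm, farther left, 2 function keys, 26 x 16 mm, directly beyond the total key. Origin as the register's.
- jar: Closed green glass jar with a steel cap, 68 mm in diameter, 105 mm high, standing to the left of the register. Origin at the centre of its underside.
- stapler: Black and steel stapler, 130 x 34 x 44 mm, lying to the left of the register. Origin at the centre of its underside, long side along its x.
- till_roll: Spare roll of till paper, 56 mm in diameter, 57 mm high, standing on end to the right of the register. Origin at the centre of its underside.
- can: Food can with a paper label, 74 mm in diameter, 100 mm high, standing to the right of the register near its back. Origin at the centre of its underside.

How it is judged:
On the way, in this order (a step that is already met when the one before it is completed fails the run):
1. the dial stands in its X click position (position 4, within 0.12 rad) (value of joint dial between 1.974 and 2.214 rad), for 0.3 s.
2. with the dial on X, the total key is pressed down more than 3 mm (all of step 1 and value of joint total_key above 0.003 m), for 0.06 s.
At the end, for the whole second after the job is handed in: The dial is at rest in its X position (fourth click from OFF, within 0.12 rad), the total key, pressed more than 3 mm while the dial was on X, is back up (less than 1 mm down), and jar, stapler, till roll and can stand within 30 mm of where they were, upright (all of step 1 and value of joint total_key below 0.001 m and distance of each of jar, stapler, till_roll, can from where it was at the start of the episode below 0.03 m and angle between each of jar, till_roll, can's own z axis and vertical below 0.3 rad); the robot touches nothing.
It fails at once if the total key is pressed while the dial is not on X (value of joint total_key above 0.003 m and (value of joint dial below 1.974 rad or value of joint dial above 2.214 rad)).
It fails at once if another key is pressed (more than 2.5 N) (contact force between any of the fingers, the arm and keypad above 2.5 N).
It fails at once if a thing beside the register is pushed away more than 30 mm (distance of any of jar, stapler, till_roll, can from where it was at the start of the episode above 0.03 m).
It also fails if it takes over 58 s, if anything falls off the work surface, if the arm or the gripper's body presses on something with over 40 N, if the wrist force passes 120 N, or if a joint passes its speed limit or range.

ROBOT

A 6-joint arm with a two-finger parallel gripper is mounted at the origin on the work surface. World frame = base frame: x ahead of the robot, y to its left, z up, the work surface at z = 0. Lengths are in m, angles in rad, forces in N, time in s.
With the tool pointing down it reaches from about 0.25 to 0.775 m from the base axis. Payload 4 kg.
Tool frame: the origin (TCP) lies on the centre line of the jaws, within the pads' length; the fingertips stand 19 mm ahead of it and the grasp point (between the pads) is the TCP; z points along the fingers, x is the direction in which the jaws open and shut, and the axes are right-handed (so a half turn about z gives the same grasp; the last joint's range is limited). The gripper opens to 85 mm and grips with 20 to 120 N. Pads are 22 mm wide; open, the fingers measure 114 mm over their backs; the gripper's body (76 mm by 85 mm) begins 54 mm behind the grasp point. The pads swing forward as they close: fully open they stand 13 mm farther back than shut.
Start: joints at [1.028, 0.087, 1.371, -0, 1.684, -0.103], TCP at [0.234, 0.498, 0.25] pointing down, gripper open.
Joint ranges: [-3.1, 3.1], [-0.76, 2.03], [0.27, 2.55], [-1.08, 4.22], [0.17, 2.65], [-2.57, 2.57]. Speed limits (rad/s): [2.79, 2.79, 3.14, 3.14, 3.14, 3.14].

INTERFACE

Orientations are given as a unit quaternion [w, x, y, z].
In Python, from station import ctrl, imaging, ticket, look_for, pinpoint gives the robot as it stands. The module is installed in compiled form; this text tells all that it offers.
- The arm moves only by the shell command python3 -m creep 'ROWS' [FORCE]. ROWS is JSON, a list of rows, each an object with "gripper": the finger opening in cm, from 0 to 8.54; "offset": the shift along the tool's x, y, z in cm, a list of three; "dr": the turn, a rotation vector about the tool's x, y, z in rad, a list of three. A call has 1 to 20 rows; each row is the pose to reach, as a shift and turn from the pose commanded when the call began, along the tool's axes at that moment; what a row does not reach only later rows make up. A row lasts 1/10 s, in which the tool goes at most 50 mm and 8.59 degrees, less where a joint would pass 70% of its speed; a pose out of reach is approached as far as the arm can. A call with a gripper value outside its range is refused whole. The fingers move at their own pace and stop on an object; FORCE is the grip in N (left out, the last holds). Time passes only in rows, so rows that repeat a pose let the fingers close. It gives the time, the measured TCP pose, the force and the opening at its end, in the units of the state.
- ctrl.get_state(): the state, without advancing time (a new reading comes with each control period).
- imaging.grab_frame(name): name is "scene" or "top"; returns a dict with "image" (384x512x3 uint8, red, green, blue), "range_z" (384x512 float32, m along the optical axis (not along the pixel's ray), 0 where there is no reading), "fx", "fy", "cx", "cy" (pixels), "distortion" ([k1, k2, p1, p2, k3] as OpenCV has them; the pictures are not rectified), "R" (3x3) and "t" (3): a world point X has camera coordinates R X + t. Camera axes: x right, y down, z forward; pixel columns grow to the right and rows downward; lengths in m; the calibration is good to about 2 mm. A picture is of the moment at which its call begins.
- ticket.finish_job(): hands the job in, once; it reports no verdict.
Trained networks look in the newest picture that a camera, given by its name, has taken for a name from the list of things; names that differ only in an ending like _2 or _b are one class to them, and where a whole thing is asked for, a point or a joint stands for the part that bears it (a point fixed in the world has none). Each returns a list of dicts, best first, with "score" (0 to 1); they miss things now and then, are a little off and sometimes report something else, mostly with a low value. They report only what shows in the picture. A call takes as long as a camera call.
- look_for(camera, target): "extent" ([left, top, right, bottom] in pixels, round what is visible of it).
- pinpoint(camera, target): "uv" ([column, row] in pixels: a listed point, or the origin of a listed thing).
The state is a dict: "time_s": time; "q": joint angles; "joint_velocities": joint speeds; "tau": joint torques, N m; "ee_pos": TCP position; "tcp_rot": TCP orientation; "wrist_force": force on the tool from outside, world axes, zero at the start; "moment": the same for the moment, N m; "gripper_width": finger opening in m.
Only numpy, scipy, OpenCV 4.12 (cv2) and the standard library are available. Lean on these libraries where they do the work, as an engineer would, in place of code of your own. Each camera call takes 0.05 s, during which the arm holds its last target.

## Working session

There is one attempt and no reset: what is moved stays moved. The work goes in short steps, Python scripts to look and compute and a shell command to move; the robot and the scene stay as the last step left them, time stands still between calls to the robot, and variables do not carry over. Pictures are saved under pics/ and viewed, and the job is handed in when it is done.

```bash
mkdir -p pics; cat > h.py <<'E'
import numpy as np, cv2
from scipy.spatial.transform import Rotation as Ro
from station import ctrl, imaging, ticket, look_for, pinpoint
def K(f): return np.array([[f['fx'],0,f['cx']],[0,f['fy'],f['cy']],[0,0,1.]])
def ray(f,uv):
    p=cv2.undistortPoints(np.array([[uv]],float),K(f),np.array(f['distortion'],float))[0,0]
    R=np.array(f['R']);t=np.array(f['t'])
    return -R.T@t, R.T@np.array([p[0],p[1],1.])
def atz(f,uv,z):
    o,d=ray(f,uv); return o+d*(z-o[2])/d[2]
def deproj(f,uv):
    o,d=ray(f,uv); return o+d*f['range_z'][int(round(uv[1])),int(round(uv[0]))]
def proj(f,X):
    R=np.array(f['R']);t=np.array(f['t'],float)
    return cv2.projectPoints(np.atleast_2d(np.array(X,float)),cv2.Rodrigues(R)[0],t,K(f),np.array(f['distortion'],float))[0][:,0]
E
python3 - <<'E'
from h import *
s=ctrl.get_state();print(s)
for c in ['scene','top']:
    f=imaging.grab_frame(c); cv2.imwrite(f'pics/{c}0.png',f['image'][:,:,::-1])
    print(c,'cam',-np.array(f['R']).T@np.array(f['t']))
    for n in ['dial_grip','total_key_top','register','jar','stapler','till_roll','can']:
        r=pinpoint(c,n)[:2]
        z={'dial_grip':.096,'total_key_top':.055}.get(n,0)
        print(n,[(round(q['score'],2),np.round(q['uv'],1),atz(f,q['uv'],z).round(4)) for q in r])
E
```

```text
{'time_s': 0.0, 'q': array([ 1.02790221e+00,  8.79653067e-02,  1.37227947e+00,  5.49525074e-06,
        1.68361939e+00, -1.03140721e-01]), 'joint_velocities': array([3.26810295e-04, 4.22478845e-04, 1.27836023e-03, 3.41740373e-05,
       4.67240759e-04, 8.91682948e-04]), 'tau': array([-3.62486153e-04, -3.51867986e+01, -3.13270068e+01, -2.69645689e-04,
        1.07383259e-02, -5.77228292e-06]), 'ee_pos': array([0.23392407, 0.4972579 , 0.24912067]), 'tcp_rot': array([ 5.04194422e-04,  8.44308577e-01,  5.35856078e-01, -1.01771180e-03]), 'wrist_force': array([-0.42820125, -0.2494693 , -1.17614379]), 'moment': array([-0.01322947, -0.04166043, -0.0020102 ]), 'gripper_width': 0.0856391636773699}
scene cam [1.03002649 0.58618737 0.9083367 ]
dial_grip [(0.47, array([182.3, 153.5]), array([ 0.6421, -0.1394,  0.096 ]))]
total_key_top [(0.66, array([215.9, 129.5]), array([ 0.5022, -0.1937,  0.055 ]))]
register [(0.73, array([208.6, 201.2]), array([ 0.6398, -0.0452,  0.    ]))]
jar [(0.87, array([264.2, 273.1]), array([0.6663, 0.198 , 0.    ])), (0.18, array([217.7, 128.4]), array([ 0.4615, -0.244
[... 240 characters left out ...]
.87, array([144.4, 145.5]), array([ 0.6598, -0.318 ,  0.    ]))]
top cam [0.56173011 0.07094533 1.07669328]
dial_grip [(0.76, array([357.9, 177.6]), array([ 0.6413, -0.1448,  0.096 ]))]
total_key_top [(0.84, array([368.9, 239.4]), array([ 0.5015, -0.1761,  0.055 ]))]
register [(0.95, array([310.4, 185.9]), array([ 0.63  , -0.0495,  0.    ])), (0.51, array([209.5, 171.6]), array([0.6676, 0.1968, 0.    ]))]
jar [(0.61, array([207.7, 171.6]), array([0.6676, 0.2012, 0.    ]))]
stapler [(0.63, array([219.1, 223.7]), array([0.5402, 0.1741, 0.    ]))]
till_roll [(0.94, array([407.2, 207.6]), array([ 0.5745, -0.2842,  0.    ]))]
can [(0.92, array([416.3, 169.2]), array([ 0.6681, -0.3089,  0.    ]))]
```

```bash
python3 - <<'E'
from h import *
f=imaging.grab_frame('top'); im=f['image'][:,:,::-1]
cv2.imwrite('pics/crop_top.png',cv2.resize(im[130:280,270:440],None,fx=4.5,fy=4,interpolation=cv2.INTER_CUBIC)[:600,:765])
f=imaging.grab_frame('scene'); im=f['image'][:,:,::-1]
cv2.imwrite('pics/crop_scene.png',cv2.resize(im[100:250,120:310],None,fx=4,fy=4,interpolation=cv2.INTER_CUBIC))
E
```

```text
(no output)
```

View pics/top0.png

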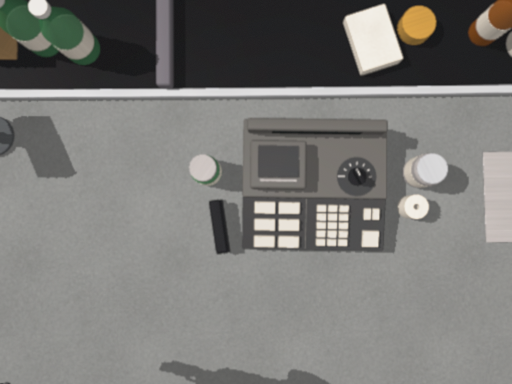

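View pics/crop_top.png

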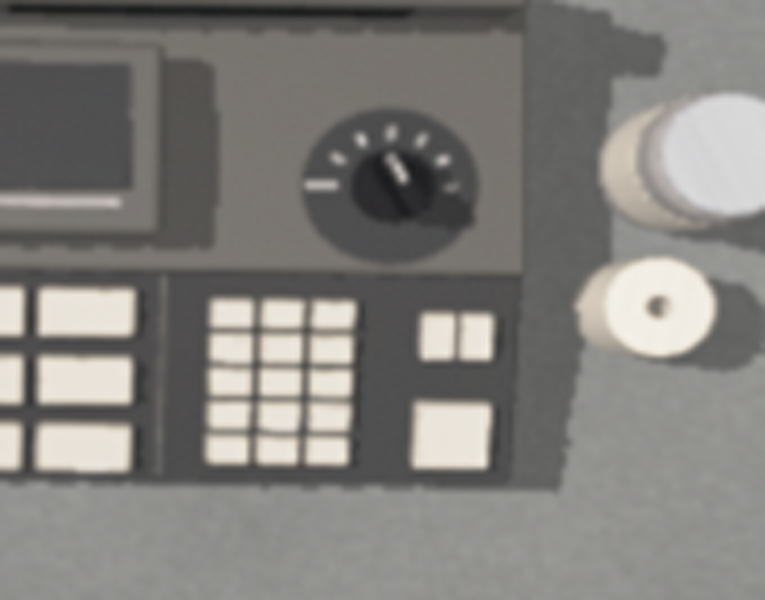

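View pics/crop_scene.png

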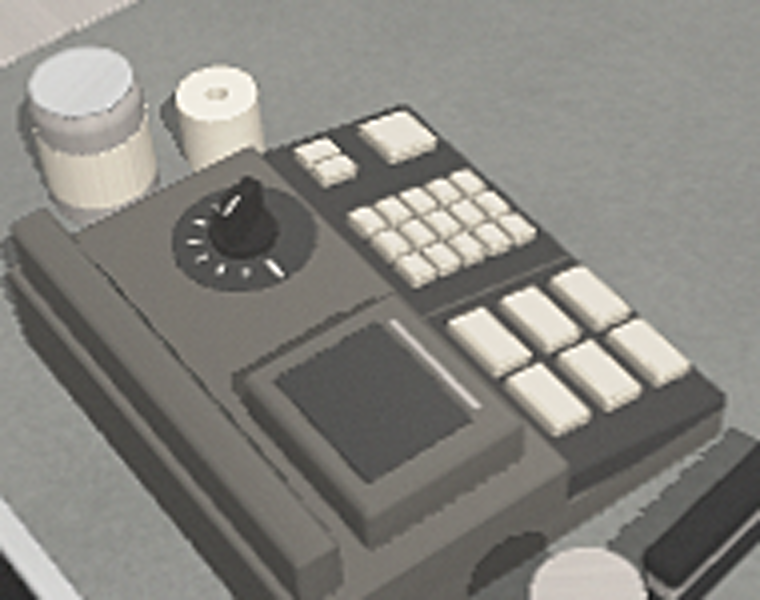

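The pictures show the register roughly square to the world. The dial is at top (358,177) and its white line points up-left at about 30°, so it stands at position 2 (register). The total key is at (369,239), the till roll at (415,207) and the can at (430,169). Next I'll refine the register's yaw and position.

```bash
python3 - <<'E'
from h import *
f=imaging.grab_frame('top'); im=f['image'].astype(int)
m=(im.min(2)>170).astype(np.uint8); m[:,:245]=0;m[:,386:]=0;m[:196]=0;m[252:]=0
n,l,st,c=cv2.connectedComponentsWithStats(m)
P=[]
for i in range(1,n):
    if st[i,4]>15:
        print(st[i],c[i].round(1),atz(f,c[i],.055+(.02 if 0 else 0)).round(4))
# key corner outline
k=max([i for i in range(1,n) if c[i][0]>355 and c[i][1]>228],key=lambda i:st[i,4])
print('key',atz(f,c[k],.055), 'depth',deproj(f,c[k]))
# fit with edges: dep keys rect
# white dial line
g=im.min(2)[165:192,340:376]; print(g[3:22,3:32])
E
```

```text
[255 202  20  12 222] [264.6 207.1] [0.5784 0.0635 0.055 ]
[279 202  21  12 225] [288.4 207.8] [0.5762 0.0083 0.055 ]
[317 205   9   7  59] [321. 208.] [ 0.575  -0.0671  0.055 ]
[328 205   9   7  54] [332.1 208.2] [ 0.5742 -0.0927  0.055 ]
[339 206  10   6  52] [343.7 208.4] [ 0.5734 -0.1195  0.055 ]
[364 209   7  11  75] [366.9 213.9] [ 0.5603 -0.1729  0.055 ]
[372 209   7  11  69] [375.3 214.1] [ 0.5596 -0.1923  0.055 ]
[317 214   9   7  59] [321.1 216.8] [ 0.5547 -0.0669  0.055 ]
[328 214   9   7  57] [332.1 216.7] [ 0.5547 -0.0924  0.055 ]
[339 214   9   7  59] [343. 217.] [ 0.5537 -0.1175  0.055 ]
[255 219  20  12 221] [264.5 224.1] [0.5392 0.064  0.055 ]
[279 219  20  12 215] [288.5 224.8] [0.5369 0.0086 0.055 ]
[317 222   9   7  57] [320.8 225.1] [ 0.5355 -0.066   0.055 ]
[328 222   9   7  54] [331.9 225.4] [ 0.5346 -0.0914  0.055 ]
[339 223   9   6  53] [342.9 225.5] [ 0.5342 -0.117   0.055 ]
[317 231   8   6  48] [320.5 233.5] [ 0.5162 -0.0649  0.055 ]
[328 231   9   7  56] [331.8 233.8] [ 0.5152 -0.0908  0.055 ]
[339 231   9   7  56] [342.7 233.8] [ 0.5149 -0.116   0.055 ]

[... 2051 characters left out ...]
 59  48  44  45  44  45  43  43  38  32  30  35
   43  44  42  41  46  55  56  57  57  56  57]
 [ 79  79  79  79  79  77  71  56  46  44  43  44  45  44  42  35  30  32
   40  43  45  47  51  56  57  57  57  56  57]
 [ 79  78  79  79  79  79  77  67  55  46  44  44  43  44  42  38  32  32
   37  45  51  55  57  57  57  57  56  56  58]
 [ 79  78  79  79  79  80  78  76  69  61  54  49  47  45  45  43  43  45
   49  53  55  58  57  56  56  57  57  56  56]
 [ 78  78  79  79  78  79  78  79  77  75  69  64  62  59  54  55  62  64
   66  66  61  59  59  59  59  58  56  56  56]
 [ 79  80  78  79  79  80  79  79  78  79  78  77  76  75  68  70  75  76
   77  75  70  67  67  68  67  66  61  58  61]]
```

```bash
python3 - <<'E'
from h import *
from scipy.optimize import least_squares
f=imaging.grab_frame('top')
print('dial via marks',atz(f,(356.5,176.1),.076))
# fit pose with image: dep key/pad blobs unknown; use pinpoints from both cams, several frames
C={}
R=[]
for c in ['top','scene']:
    g=imaging.grab_frame(c); C[c]=g
    for n,l in [('dial_grip',(20,-95,96)),('total_key_top',(-122,-132,55)),('register',(0,0,0))]:
        r=pinpoint(c,n)
        if r: R.append((c,np.array(l)/1e3,np.array(r[0]['uv']),n)); print(c,n,r[0]['uv'],r[0]['score'])
R.append(('top',np.array([.02,-.095,.076]),np.array([356.5,176.1]),'marks'))
R.append(('top',np.array([-.1215,-.1318,.0545]),np.array([369.8,238.5]),'keyblob'))
def W(p,l):
    c,s=np.cos(p[2]),np.sin(p[2]);return np.array([p[0]+c*l[0]-s*l[1],p[1]+s*l[0]+c*l[1],l[2]])
def res(p):
    return np.concatenate([(proj(C[c],W(p,l))[0]-uv)*(1 if n!='register' else .3) for c,l,uv,n in R]+[[ (p[2]+.033)*200]])
o=least_squares(res,[.63,-.05,-.03],loss='soft_l1');p=o.x
print(p,np.degrees(p[2]));print(o.fun.reshape(-1)[:-1].reshape(-1,2).round(1))
print('dial',W(p,[.02,-.095,.096]),'key',W(p,[-.122,-.132,.055]))
im=C['top']['image'][:,:,::-1].copy()
im=cv2.resize(im,None,fx=4,fy=4,interpolation=cv2.INTER_CUBIC)
for x,y,z in [(150,165,116),(150,-165,116),(116,-165,116),(-30,-165,74),(-150,-165,42),(-150,165,42),(-30,165,74),(20,-95,109),(-122,-132,55),(-141,-151,52),(-103,-151,58),(-103,-113,58),(-141,-113,52)]:
    u=proj(C['top'],W(p,np.array([x,y,z])/1e3))[0]*4+1.5
    cv2.circle(im,tuple(u.round().astype(int)),4,(0,0,255),1)
cv2.imwrite('pics/ov.png',im[450:1040,950:1620])
E
```

```text
dial via marks [ 0.64634377 -0.14612215  0.076     ]
top dial_grip [359.8, 176.4] 0.73
top total_key_top [368.0, 236.8] 0.57
top register [309.7, 186.1] 0.74
scene dial_grip [182.8, 150.7] 0.56
scene total_key_top [216.6, 132.9] 0.75
scene register [208.3, 198.6] 0.66
[ 0.62939101 -0.05078954 -0.03350347] -1.9196076228179118
[[-1.2 -1. ]
 [ 2.   1.9]
 [ 0.4  0. ]
 [-3.5  2. ]
 [ 2.5 -0.3]
 [ 0.7 -0.2]
 [ 0.1  0.1]
 [ 0.  -0. ]]
dial [ 0.64619755 -0.14640617  0.096     ] key [ 0.50303785 -0.1786288   0.055     ]
```

View pics/ov.png

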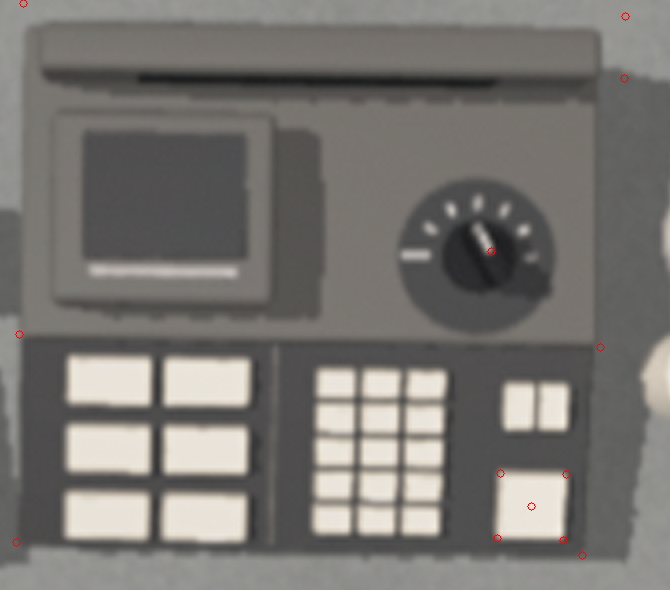

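```bash
cat >> h.py <<'E'
def mv(target,xang_deg,axis=None):
    s=ctrl.get_state(); q=s['tcp_rot']; Rc=Ro.from_quat([q[1],q[2],q[3],q[0]])
    a=np.radians(xang_deg); x=np.array([np.cos(a),np.sin(a),0]); z=np.array([0,0,-1.]) if axis is None else np.array(axis)
    y=np.cross(z,x); Rt=Ro.from_matrix(np.c_[x,y,z])
    print('t',s['time_s'],'pos',s['ee_pos'].round(4),'xang',np.degrees(np.arctan2(*Rc.as_matrix()[[1,0],[0,0]])).round(2),'F',s['wrist_force'].round(2),'M',s['moment'].round(3),'w',round(s['gripper_width'],4),'q',s['q'].round(2))
    print('offset cm',(Rc.inv().apply(np.array(target)-s['ee_pos'])*100).round(2),'dr',(Rc.inv()*Rt).as_rotvec().round(4))
E
python3 -c "
from h import *
mv([.6462,-.1462,.17],-62)"
```

```text
t 1.4 pos [0.2342 0.4977 0.2504] xang 64.8 F [ 0.08 -0.19  0.17] M [-0.004 -0.023 -0.011] w 0.0853 q [ 1.03  0.09  1.37 -0.    1.68 -0.1 ]
offset cm [-40.72  64.69   8.03] dr [-1.0000e-04 -1.0000e-04  2.2131e+00]
```

```bash
python3 -m creep '[{"gripper":5,"offset":[-40.7,64.7,8],"dr":[0,0,2.213]},{"gripper":5,"offset":[-40.7,64.7,8],"dr":[0,0,2.213]},{"gripper":5,"offset":[-40.7,64.7,8],"dr":[0,0,2.213]},{"gripper":5,"offset":[-40.7,64.7,8],"dr":[0,0,2.213]},{"gripper":5,"offset":[-40.7,64.7,8],"dr":[0,0,2.213]},{"gripper":5,"offset":[-40.7,64.7,8],"dr":[0,0,2.213]},{"gripper":5,"offset":[-40.7,64.7,8],"dr":[0,0,2.213]},{"gripper":5,"offset":[-40.7,64.7,8],"dr":[0,0,2.213]},{"gripper":5,"offset":[-40.7,64.7,8],"dr":[0,0,2.213]},{"gripper":5,"offset":[-40.7,64.7,8],"dr":[0,0,2.213]},{"gripper":5,"offset":[-40.7,64.7,8],"dr":[0,0,2.213]},{"gripper":5,"offset":[-40.7,64.7,8],"dr":[0,0,2.213]},{"gripper":5,"offset":[-40.7,64.7,8],"dr":[0,0,2.213]},{"gripper":5,"offset":[-40.7,64.7,8],"dr":[0,0,2.213]},{"gripper":5,"offset":[-40.7,64.7,8],"dr":[0,0,2.213]},{"gripper":5,"offset":[-40.7,64.7,8],"dr":[0,0,2.213]},{"gripper":5,"offset":[-40.7,64.7,8],"dr":[0,0,2.213]},{"gripper":5,"offset":[-40.7,64.7,8],"dr":[0,0,2.213]}]' 40
python3 - <<'E'
from h import *
mv([.6462,-.1462,.107],-62)
for c,(a,b,d,e) in {'top':(130,280,270,470),'scene':(60,250,120,310)}.items():
    f=imaging.grab_frame(c); im=f['image'][:,:,::-1]
    cv2.imwrite(f'pics/a_{c}.png',cv2.resize(im[a:b,d:e],None,fx=3.9,fy=3.1 if c=='scene' else 3.9,interpolation=cv2.INTER_CUBIC))
E
```

```text
time_s: 3.2
ee_pos: [0.6461, -0.1459, 0.1698]
tcp_rot: [-0.0, 0.857, -0.515, -0.001]
wrist_force: [-0.7, -0.9, 0.4]
gripper_width: 0.0498
t 3.2 pos [ 0.6461 -0.1459  0.1698] xang -62.02 F [-0.73 -0.85  0.41] M [-0.021  0.052 -0.008] w 0.0498 q [-0.31  0.36  1.2   0.    1.58  0.77]
offset cm [0.04 0.   6.28] dr [ 0.0004  0.0015 -0.0003]
```

View pics/a_scene.png

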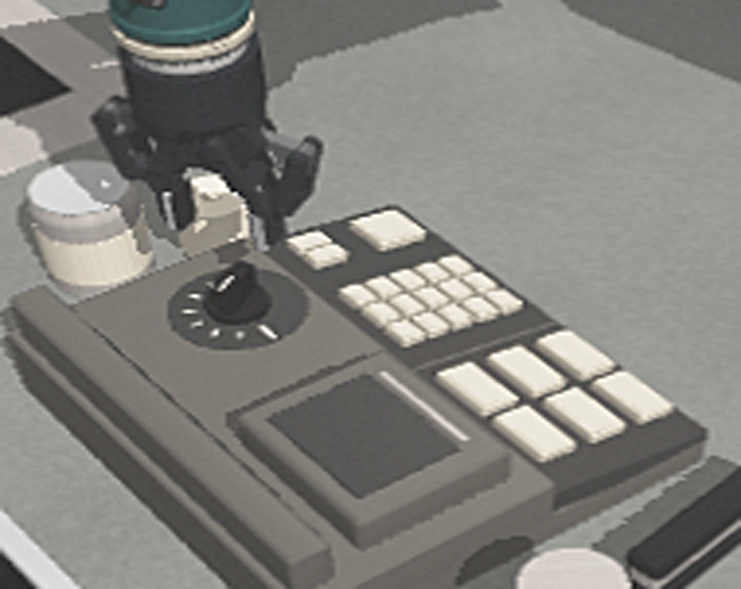

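View pics/a_top.png

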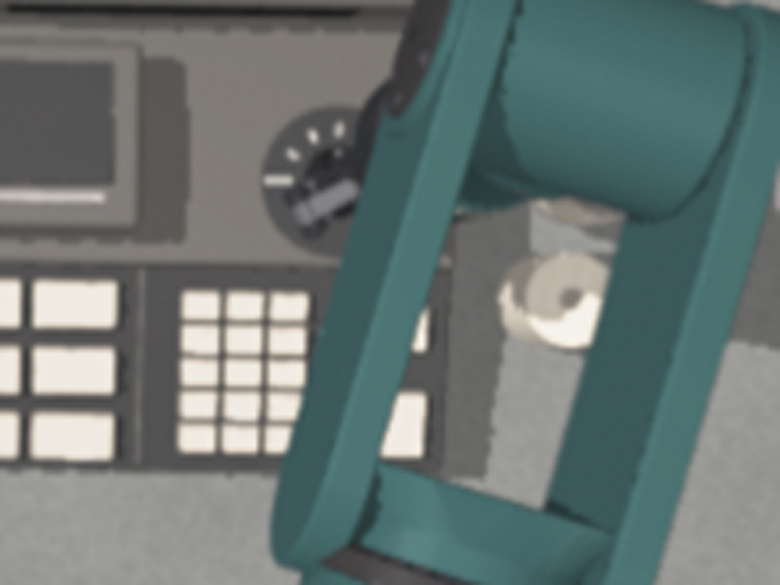

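The picture shows the jaws straddling the dial, with the jaw line square to the grip bar. The dial is at scene crop (235,290). I'll descend and check forces.

```bash
python3 -m creep '[{"gripper":5,"offset":[0,0,3],"dr":[0,0,0]},{"gripper":5,"offset":[0,0,5],"dr":[0,0,0]},{"gripper":5,"offset":[0,0,6.2],"dr":[0,0,0]},{"gripper":5,"offset":[0,0,6.2],"dr":[0,0,0]}]' 30
python3 -m creep '[{"gripper":0.6,"offset":[0,0,0],"dr":[0,0,0]},{"gripper":0.6,"offset":[0,0,0],"dr":[0,0,0]},{"gripper":0.6,"offset":[0,0,0],"dr":[0,0,0]},{"gripper":0.6,"offset":[0,0,0],"dr":[0,0,0]},{"gripper":0.6,"offset":[0,0,0],"dr":[0,0,0]},{"gripper":0.6,"offset":[0,0,0],"dr":[0,0,0]},{"gripper":0.6,"offset":[0,0,0],"dr":[0,0,0]}]' 30
python3 - <<'E'
from h import *
mv([.6462,-.1462,.107],-122)
for c,(a,b,d,e) in {'scene':(60,250,120,310)}.items():
    f=imaging.grab_frame(c); im=f['image'][:,:,::-1]
    cv2.imwrite(f'pics/b_{c}.png',cv2.resize(im[a:b,d:e],None,fx=3.9,fy=3.1 if c=='scene' else 3.9,interpolation=cv2.INTER_CUBIC))
E
```

```text
time_s: 3.7
ee_pos: [0.6449, -0.1445, 0.1063]
tcp_rot: [0.0, 0.858, -0.514, -0.002]
wrist_force: [-0.6, -0.4, -0.9]
gripper_width: 0.0498
time_s: 4.4
ee_pos: [0.647, -0.1458, 0.1104]
tcp_rot: [-0.001, 0.857, -0.515, 0.001]
wrist_force: [-1.5, 2.1, 5.4]
gripper_width: 0.0111
t 4.4 pos [ 0.647  -0.1458  0.1104] xang -61.98 F [-1.46  2.14  5.37] M [ 0.322  0.251 -0.014] w 0.0111 q [-0.31  0.4   1.28  0.    1.47  0.77]
offset cm [-0.01  0.09  0.34] dr [-2.8000e-03  2.0000e-04  1.0475e+00]
```

View pics/b_scene.png

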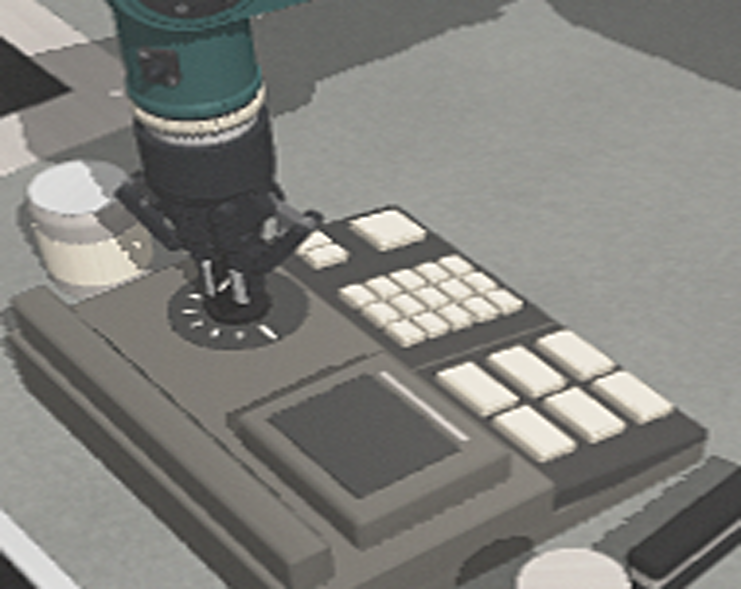

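The bar is gripped (11 mm) with a light upward contact force of 5 N. I'll turn it 60° clockwise.

```bash
python3 -m creep '[{"gripper":0.6,"offset":[0,0,-0.1],"dr":[0,0,0.14]},{"gripper":0.6,"offset":[0,0,-0.1],"dr":[0,0,0.28]},{"gripper":0.6,"offset":[0,0,-0.1],"dr":[0,0,0.42]},{"gripper":0.6,"offset":[0,0,-0.1],"dr":[0,0,0.56]},{"gripper":0.6,"offset":[0,0,-0.1],"dr":[0,0,0.7]},{"gripper":0.6,"offset":[0,0,-0.1],"dr":[0,0,0.84]},{"gripper":0.6,"offset":[0,0,-0.1],"dr":[0,0,0.98]},{"gripper":0.6,"offset":[0,0,-0.1],"dr":[0,0,1.06]},{"gripper":0.6,"offset":[0,0,-0.1],"dr":[0,0,1.06]},{"gripper":0.6,"offset":[0,0,-0.1],"dr":[0,0,1.06]},{"gripper":0.6,"offset":[0,0,-0.1],"dr":[0,0,1.06]},{"gripper":0.6,"offset":[0,0,-0.1],"dr":[0,0,1.06]}]'
python3 - <<'E'
from h import *
mv([.6462,-.1462,.17],-122)
for c,(a,b,d,e) in {'scene':(60,250,120,310)}.items():
    f=imaging.grab_frame(c); im=f['image'][:,:,::-1]
    cv2.imwrite(f'pics/c_{c}.png',cv2.resize(im[a:b,d:e],None,fx=3.9,fy=3.1 if c=='scene' else 3.9,interpolation=cv2.INTER_CUBIC))
E
```

```text
time_s: 5.65
ee_pos: [0.647, -0.146, 0.1104]
tcp_rot: [0.001, -0.48, 0.877, -0.001]
wrist_force: [0.2, 1.0, 6.4]
gripper_width: 0.0112
t 5.65 pos [ 0.647  -0.146   0.1104] xang -122.65 F [0.24 0.99 6.36] M [ 0.327 -0.046 -0.004] w 0.0112 q [-0.31  0.4   1.28  0.    1.47  1.83]
offset cm [ 0.05  0.04 -5.96] dr [-0.0019  0.001  -0.0114]
```

View pics/c_scene.png

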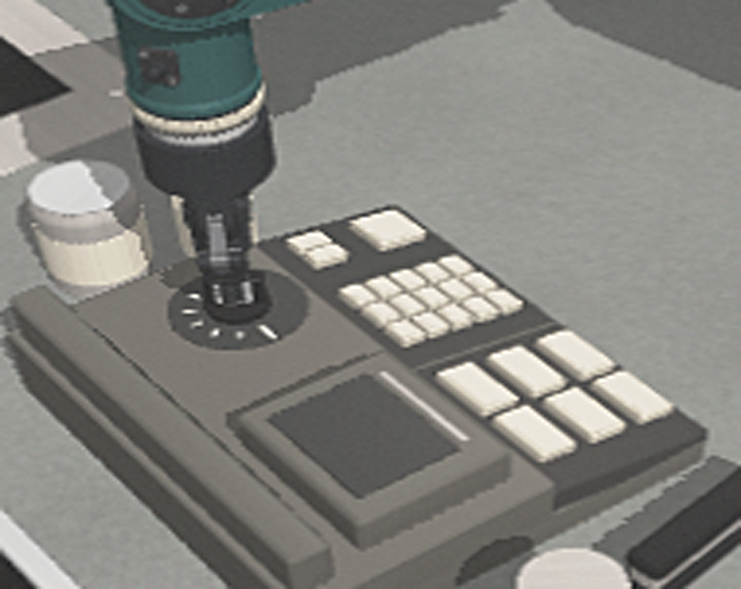

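```bash
python3 -m creep '[{"gripper":5,"offset":[0,0,0],"dr":[0,0,0]},{"gripper":5,"offset":[0,0,0],"dr":[0,0,0]},{"gripper":5,"offset":[0,0,0],"dr":[0,0,0]},{"gripper":5,"offset":[0,0,0],"dr":[0,0,0]},{"gripper":5,"offset":[0,0,-3],"dr":[0,0,0]},{"gripper":5,"offset":[0,0,-7],"dr":[0,0,0]},{"gripper":5,"offset":[0,0,-11],"dr":[0,0,0]},{"gripper":5,"offset":[0,0,-11],"dr":[0,0,0]}]'
python3 - <<'E'
from h import *
mv([.503,-.1786,.15],-2)
for c,(a,b,d,e) in {'scene':(60,250,120,310),'top':(130,280,270,470)}.items():
    f=imaging.grab_frame(c); im=f['image'][:,:,::-1]
    cv2.imwrite(f'pics/d_{c}.png',cv2.resize(im[a:b,d:e],None,fx=3.9,fy=3.1 if c=='scene' else 3.9,interpolation=cv2.INTER_CUBIC))
E
```

```text
time_s: 6.5
ee_pos: [0.6491, -0.147, 0.228]
tcp_rot: [0.005, -0.479, 0.878, -0.005]
wrist_force: [0.8, 0.5, 0.9]
gripper_width: 0.05
t 6.5 pos [ 0.6491 -0.147   0.228 ] xang -122.72 F [0.77 0.55 0.93] M [ 0.029 -0.043 -0.003] w 0.05 q [-0.31  0.34  1.11 -0.    1.67  1.83]
offset cm [10.58 10.69  7.61] dr [-0.0123 -0.0126 -2.107 ]
```

View pics/d_scene.png

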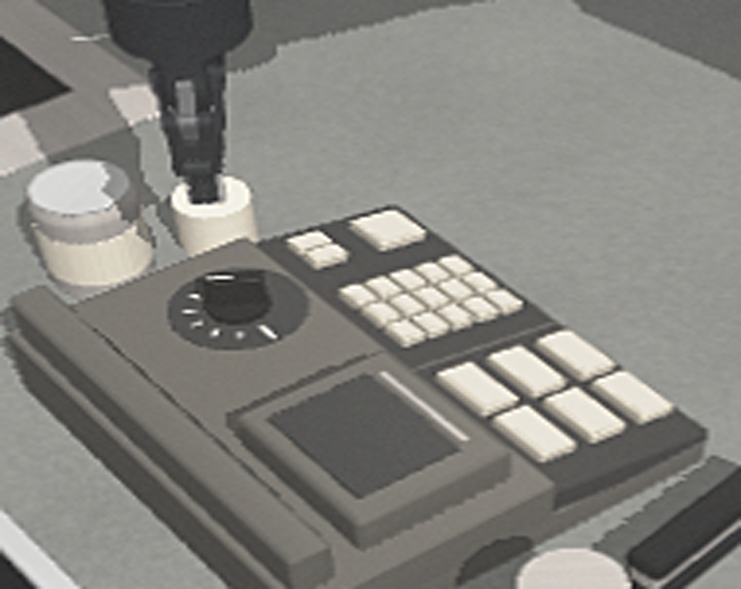

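View pics/d_top.png

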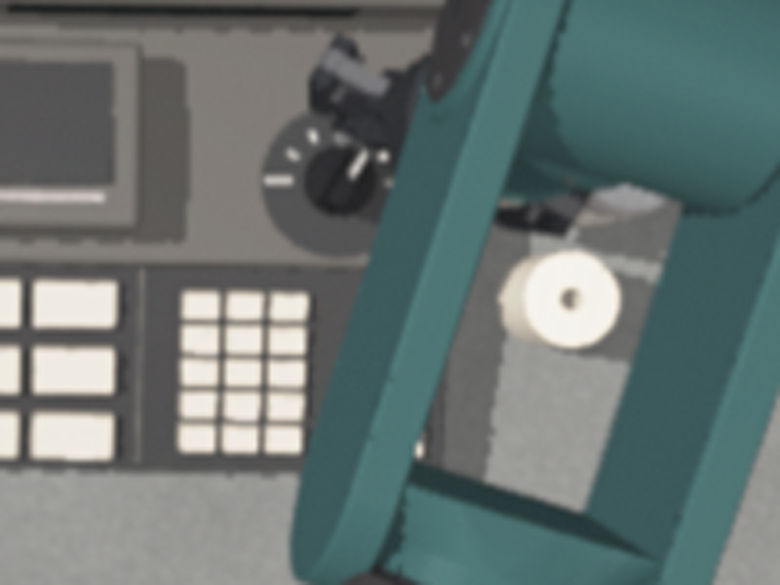

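The pointer is now up-right, about 30° past register +x, so the dial is on X (top crop (357,165)). Next I'll close the fingers and hover over the total key, tilted 10° square to the panel.

```bash
cat >> h.py <<'E'
def keymv(d):
    yaw=np.radians(-1.92)
    Rr=Ro.from_euler('z',yaw)*Ro.from_euler('y',-10,degrees=True)
    n=Rr.apply([0,0,1]); x=Rr.apply([0,-1,0]); z=-n; y=np.cross(z,x)
    T=np.array([.503,-.1786,.055])+n*d
    s=ctrl.get_state(); q=s['tcp_rot']; Rc=Ro.from_quat([q[1],q[2],q[3],q[0]])
    print('t',s['time_s'],'pos',s['ee_pos'].round(4),'F',s['wrist_force'].round(2),'w',round(s['gripper_width'],4),'q',s['q'].round(2))
    print('height above key along n',((s['ee_pos']-np.array([.503,-.1786,.055]))@n).round(4))
    print('offset',(Rc.inv().apply(T-s['ee_pos'])*100).round(2),'dr',(Rc.inv()*Ro.from_matrix(np.c_[x,y,z])).as_rotvec().round(3))
E
python3 -c "
from h import *
keymv(.065)"
```

```text
t 6.6 pos [ 0.647  -0.1464  0.2212] F [-0.13 -0.39 -1.03] w 0.0501 q [-0.31  0.35  1.12 -0.    1.67  1.83]
height above key along n 0.1389
offset [11.08 11.37 10.17] dr [ 0.166 -0.047 -0.536]
```

```bash
python3 -m creep '[{"gripper":0,"offset":[5.5,5.7,2],"dr":[0.083,-0.023,-0.27]},{"gripper":0,"offset":[5.5,5.7,2],"dr":[0.083,-0.023,-0.27]},{"gripper":0,"offset":[11.1,11.4,6],"dr":[0.166,-0.047,-0.536]},{"gripper":0,"offset":[11.1,11.4,6],"dr":[0.166,-0.047,-0.536]},{"gripper":0,"offset":[11.1,11.4,10.2],"dr":[0.166,-0.047,-0.536]},{"gripper":0,"offset":[11.1,11.4,10.2],"dr":[0.166,-0.047,-0.536]},{"gripper":0,"offset":[11.1,11.4,10.2],"dr":[0.166,-0.047,-0.536]},{"gripper":0,"offset":[11.1,11.4,10.2],"dr":[0.166,-0.047,-0.536]},{"gripper":0,"offset":[11.1,11.4,10.2],"dr":[0.166,-0.047,-0.536]},{"gripper":0,"offset":[11.1,11.4,10.2],"dr":[0.166,-0.047,-0.536]},{"gripper":0,"offset":[11.1,11.4,10.2],"dr":[0.166,-0.047,-0.536]}]'
python3 - <<'E'
from h import *
keymv(.035)
for c,(a,b,d,e) in {'scene':(60,250,120,310),'top':(130,280,270,470)}.items():
    f=imaging.grab_frame(c); im=f['image'][:,:,::-1]
    cv2.imwrite(f'pics/e_{c}.png',cv2.resize(im[a:b,d:e],None,fx=3.9,fy=3.1 if c=='scene' else 3.9,interpolation=cv2.INTER_CUBIC))
E
```

```text
time_s: 7.7
ee_pos: [0.4913, -0.1779, 0.1183]
tcp_rot: [0.06, -0.693, 0.716, -0.061]
wrist_force: [-0.3, -0.7, 0.9]
gripper_width: -0.0004
t 7.7 pos [ 0.4913 -0.1779  0.1183] F [-0.32 -0.72  0.89] w -0.0004 q [-0.5  -0.01  1.75  0.08  1.25  1.08]
height above key along n 0.0643
offset [ 0.03 -0.07  2.93] dr [0.003 0.001 0.   ]
```

View pics/e_scene.png

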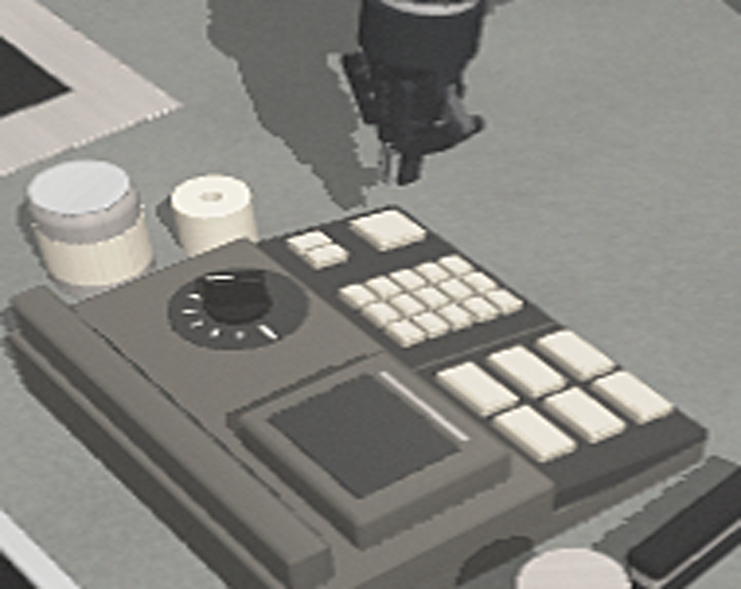

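View pics/e_top.png

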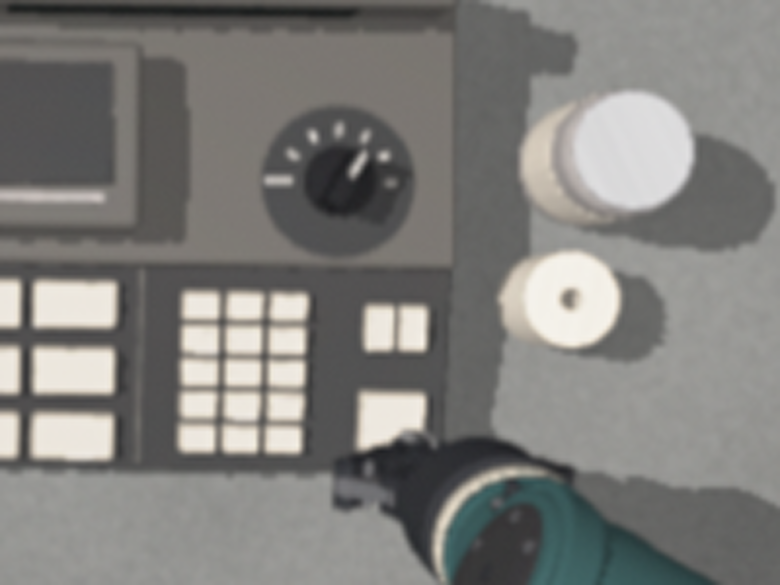

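The view confirms the dial on X (top crop (355,165)). The fingertips are above the key, offset as the lean and parallax predict. I'll descend in small force-checked steps.

```bash
python3 -m creep '[{"gripper":0,"offset":[0,-0.1,1.5],"dr":[0,0,0]},{"gripper":0,"offset":[0,-0.1,2.9],"dr":[0,0,0]},{"gripper":0,"offset":[0,-0.1,2.9],"dr":[0,0,0]},{"gripper":0,"offset":[0,-0.1,2.9],"dr":[0,0,0]},{"gripper":0,"offset":[0,-0.1,2.9],"dr":[0,0,0]}]'
python3 - <<'E'
from h import *
keymv(.019)
for c,(a,b,d,e) in {'scene':(90,190,150,290)}.items():
    f=imaging.grab_frame(c); im=f['image'][:,:,::-1]
    cv2.imwrite(f'pics/f_{c}.png',cv2.resize(im[a:b,d:e],None,fx=5.5,fy=5.5,interpolation=cv2.INTER_CUBIC))
E
```

```text
time_s: 8.3
ee_pos: [0.4966, -0.1781, 0.0893]
tcp_rot: [0.06, -0.692, 0.716, -0.061]
wrist_force: [-0.5, -0.8, -0.2]
gripper_width: -0.0001
t 8.3 pos [ 0.4966 -0.1781  0.0893] F [-0.45 -0.83 -0.17] w -0.0001 q [-0.5   0.02  1.77  0.08  1.19  1.08]
height above key along n 0.0349
offset [ 0.03 -0.04  1.59] dr [ 0.003  0.001 -0.   ]
```

View pics/f_scene.png

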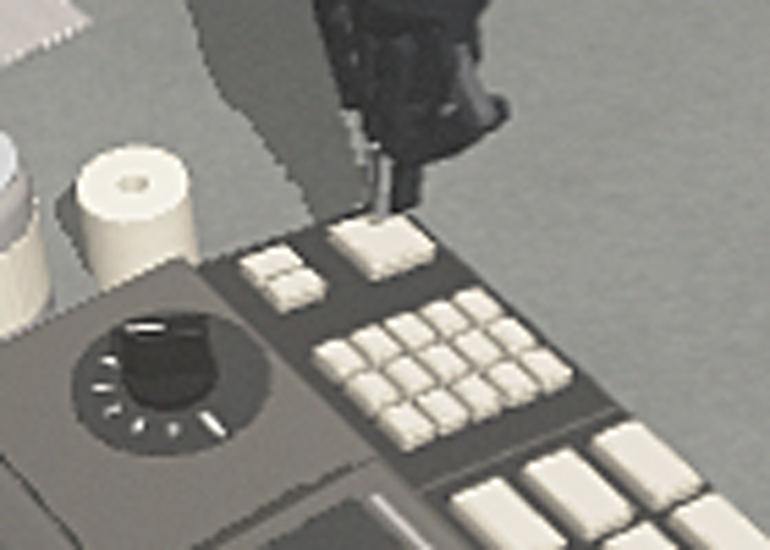

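```bash
python3 -m creep '[{"gripper":0,"offset":[0,0,0.4],"dr":[0,0,0]},{"gripper":0,"offset":[0,0,0.7],"dr":[0,0,0]},{"gripper":0,"offset":[0,0,0.7],"dr":[0,0,0]},{"gripper":0,"offset":[0,0,0.7],"dr":[0,0,0]}]'
python3 -m creep '[{"gripper":0,"offset":[0,0,0.4],"dr":[0,0,0]},{"gripper":0,"offset":[0,0,0.4],"dr":[0,0,0]},{"gripper":0,"offset":[0,0,0.4],"dr":[0,0,0]}]'
python3 -m creep '[{"gripper":0,"offset":[0,0,0.3],"dr":[0,0,0]},{"gripper":0,"offset":[0,0,0.3],"dr":[0,0,0]},{"gripper":0,"offset":[0,0,0.3],"dr":[0,0,0]}]'
python3 -c "
from h import *
keymv(.019)"
```

```text
time_s: 8.75
ee_pos: [0.4974, -0.1779, 0.0818]
tcp_rot: [0.06, -0.693, 0.716, -0.061]
wrist_force: [0.3, 0.1, 0.7]
gripper_width: 0.0003
time_s: 9.05
ee_pos: [0.4981, -0.1779, 0.0778]
tcp_rot: [0.06, -0.693, 0.716, -0.061]
wrist_force: [-0.3, 0.4, 0.4]
gripper_width: -0.0002
time_s: 9.35
ee_pos: [0.4986, -0.178, 0.0749]
tcp_rot: [0.06, -0.692, 0.716, -0.061]
wrist_force: [0.6, 0.2, -0.0]
gripper_width: 0.0
t 9.35 pos [ 0.4986 -0.178   0.0749] F [ 0.64  0.15 -0.04] w 0.0 q [-0.49  0.04  1.79  0.08  1.16  1.08]
height above key along n 0.0204
offset [ 0.05 -0.09  0.14] dr [ 0.004  0.001 -0.001]
```

No contact yet, so the tips are still about 1 mm above the key. Now the press.

```bash
python3 -m creep '[{"gripper":0,"offset":[0,-0.05,0.2],"dr":[0,0,0]},{"gripper":0,"offset":[0,-0.05,0.4],"dr":[0,0,0]},{"gripper":0,"offset":[0,-0.05,0.5],"dr":[0,0,0]},{"gripper":0,"offset":[0,-0.05,0.5],"dr":[0,0,0]},{"gripper":0,"offset":[0,-0.05,0.5],"dr":[0,0,0]}]'
python3 -c "
from h import *
keymv(.015)"
```

```text
time_s: 9.85
ee_pos: [0.5002, -0.1782, 0.0705]
tcp_rot: [0.06, -0.692, 0.716, -0.061]
wrist_force: [-0.2, 0.6, 1.9]
gripper_width: 0.0001
t 9.85 pos [ 0.5002 -0.1782  0.0705] F [-0.22  0.64  1.95] w 0.0001 q [-0.49  0.05  1.79  0.08  1.15  1.08]
height above key along n 0.0158
offset [ 0.03 -0.01  0.08] dr [ 0.004  0.001 -0.   ]
```

```bash
python3 -m creep '[{"gripper":0,"offset":[0,0,0.2],"dr":[0,0,0]},{"gripper":0,"offset":[0,0,0.3],"dr":[0,0,0]},{"gripper":0,"offset":[0,0,0.3],"dr":[0,0,0]},{"gripper":0,"offset":[0,0,0.3],"dr":[0,0,0]},{"gripper":0,"offset":[0,0,0.3],"dr":[0,0,0]}]'
python3 - <<'E'
from h import *
keymv(.015)
for c,(a,b,d,e) in {'scene':(90,190,150,290)}.items():
    f=imaging.grab_frame(c); im=f['image'][:,:,::-1]
    cv2.imwrite(f'pics/g_{c}.png',cv2.resize(im[a:b,d:e],None,fx=5.5,fy=5.5,interpolation=cv2.INTER_CUBIC))
E
```

```text
time_s: 10.35
ee_pos: [0.5006, -0.1782, 0.0691]
tcp_rot: [0.06, -0.693, 0.716, -0.061]
wrist_force: [-6.3, 1.8, 10.9]
gripper_width: 0.0001
t 10.35 pos [ 0.5006 -0.1782  0.0691] F [-6.3   1.82 10.92] w 0.0001 q [-0.49  0.05  1.79  0.08  1.15  1.08]
height above key along n 0.0143
offset [ 0.03  0.   -0.07] dr [ 0.004  0.001 -0.   ]
```

View pics/g_scene.png

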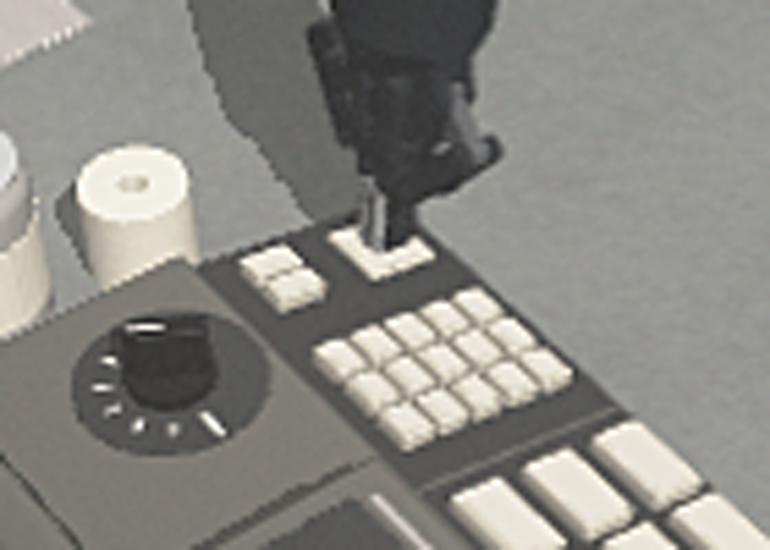

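The key is visibly sunk under the fingers and the force is 11 N, so it has bottomed. I'll retract.

```bash
python3 -m creep '[{"gripper":0,"offset":[0,0,-1],"dr":[0,0,0]},{"gripper":0,"offset":[0,0,-4],"dr":[0,0,0]},{"gripper":0,"offset":[0,0,-8],"dr":[0,0,0]},{"gripper":0,"offset":[0,0,-12],"dr":[0,0,0]},{"gripper":0,"offset":[0,0,-12],"dr":[0,0,0]},{"gripper":0,"offset":[0,0,-12],"dr":[0,0,0]},{"gripper":0,"offset":[0,0,-12],"dr":[0,0,0]},{"gripper":0,"offset":[0,0,-12],"dr":[0,0,0]}]'
python3 - <<'E'
from h import *
keymv(.12)
for c in ['scene','top']:
    f=imaging.grab_frame(c); im=f['image'][:,:,::-1]
    cv2.imwrite(f'pics/h_{c}.png',im if c=='top' else cv2.resize(im[90:190,150:290],None,fx=5.5,fy=5.5,interpolation=cv2.INTER_CUBIC))
    for n in ['jar','stapler','till_roll','can']:
        r=pinpoint(c,n)[:1]; print(c,n,[(q['uv'],atz(f,q['uv'],0).round(3)) for q in r])
E
```

```text
time_s: 11.2
ee_pos: [0.4793, -0.177, 0.1833]
tcp_rot: [0.059, -0.693, 0.717, -0.059]
wrist_force: [0.1, -0.6, -0.3]
gripper_width: 0.0
t 11.2 pos [ 0.4793 -0.177   0.1833] F [ 0.11 -0.62 -0.29] w 0.0 q [-0.51 -0.08  1.68  0.08  1.4   1.08]
height above key along n 0.1305
offset [ 0.08 -0.11  1.05] dr [ 0.008  0.003 -0.001]
scene jar [([264.4, 273.3], array([0.666, 0.199, 0.   ]))]
scene stapler [([300.6, 233.7], array([ 0.531,  0.172, -0.   ]))]
scene till_roll [([174.5, 135.9], array([ 0.574, -0.297,  0.   ]))]
scene can [([147.8, 145.4], array([ 0.652, -0.312,  0.   ]))]
top jar [([211.5, 173.6], array([0.663, 0.192, 0.   ]))]
top stapler [([219.1, 225.2], array([0.537, 0.174, 0.   ]))]
top till_roll [([409.1, 208.4], array([ 0.572, -0.289,  0.   ]))]
top can [([415.1, 172.5], array([ 0.66 , -0.306,  0.   ]))]
```

View pics/h_scene.png

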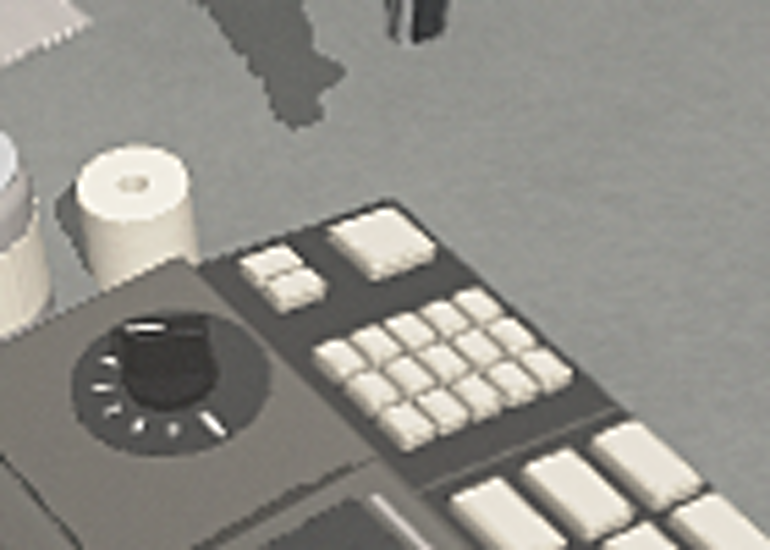

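View pics/h_top.png

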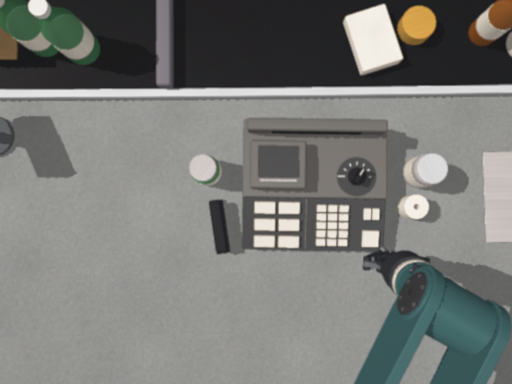

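The key is back up at scene crop (382,240). The dial is on X at top (358,172), the things around the register are unmoved, and the arm is clear. I'll hand it in.

```bash
python3 -c "
from h import *
print(ticket.finish_job())"
```

```text
the job is handed in; nothing more can be done
None
```

The X reading is taken: I turned the dial from position 2 (register) 60° clockwise to X, let go, and checked in both cameras that it had clicked home there. Only then did I press the total key. It bottomed at about 11 N upward on the wrist and came back up when I lifted off. I handed the job in at about 11 s.

- **Last checks:** the pointer is on X, the total key is level with its neighbours, and the arm is clear with about zero wrist force. The jar, stapler, till roll and can look unmoved and upright in the pictures.
- **Disagreements:** the networks' positions for those four things scattered by up to about 15 mm between looks and cameras. They also differed by several millimetres on the dial and the total key. For those I used a fit to the picture, and the contacts bore it out.
- **Not directly measured:** there is no reading for the key's travel or the dial's angle, so both are judged from the pictures and the forces. The fingers met only the total key, and no other key showed any change.

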